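# Hold a sample vial home in the photometer well

### The job

Read the sample in the photometer: slide the cover plate all the way off the meter's well, take the vial with the wide flanged cap out of the rack, and push it down into the well against the sprung lifter until the flange of its cap rests firmly on the steel rim. Finish while holding it: the program ends with the robot still pressing the vial home with a steady, moderate push and not letting go. Leave the other vials and everything else on the bench where they are.

Things in the scene. Friction and masses are not known exactly. Their poses are not given: they have to be found in the camera images.
- meter: photometer, a grey box 200 mm (x) by 180 mm (y) by 79 mm tall, heavy and fixed. Origin at the centre of its underside; x points away from its display edge, y is the way its cover opens, z up. Two aluminium rails on its top, 8 mm wide, along y, 34 mm to either side (x) of the well's centre, top at 86 mm.
- well (a point): centre of the well's mouth, on the top face of its raised steel rim, 85 mm above the bench; in the meter's frame at (20, -45, 85) mm. The rim is a ring 48 mm outside, 28 mm bore, 6 mm tall, without chamfer; it is the hard stop. The well below is a straight round hole about 30 mm wide, with the lifter inside.
- rim: the well's raised steel rim, the hard stop, fixed to the meter. Origin at the centre of its underside, 6 mm below the well point. About 15 to 30 N of push in all (spring included) keeps the flange bearing on it; leaning on it with much over 50 N in all is too hard.
- cover (a joint): flat aluminium cover plate, 60 mm (x) by 56 mm (y), 4 mm thick, underside 1.5 mm above the rim; slides along the meter's +y. 0 = centred over the well (shut), 0.065 m = fully open against its end stop; starts between 0 and 0.015. It takes about 2 N to slide and stays where it is left.
- cover_grip (a point): top centre of the black grip bar on the cover, which stands 30 mm above the plate and measures 12 mm (meter y) by 34 mm (meter x). It sits 18 mm toward +y of the plate's centre and moves with the cover. Its top is at 120.5 mm above the bench.
- lifter (a joint): sprung lifter, a flat steel disc 22 mm across inside the well: travel downward in m. 0 = up, disc 42 mm below the rim; the vial's flange meets the rim at 0.018; its own end is at 0.024. The spring pushes up with 3.2 N at 0 rising by 0.4 N per mm, 10.4 N at 0.018, so an unheld vial stands 18 mm proud.
- lifter_top (a point): centre of the lifter disc's upper face; moves with it.
- rack: white rack block, 80 mm (x) by 220 mm (y), 50 mm tall, heavy and fixed. Origin at the centre of its underside. Three round holes, 28 mm wide and 35 mm deep, in a row along its y at -75, 0 and 75 mm; a vial stands upright in each.
- vial: the vial to be read, upright in one of the rack's holes: round amber glass body 24 mm across and 60 mm long (foot tapered to 18 mm over the lowest 5 mm), then its grey cap: a flange 38 mm across and 6 mm thick, and above it a round grip 30 mm across and 28 mm tall. 94 mm tall in all, about 40 to 80 g. Origin at the centre of its underside, z up along its axis. In the rack its underside is 15 mm and its flange's underside 75 mm above the bench.
- flange (a point): centre of the underside of the vial cap's flange, 60 mm above the vial's underside; this face comes to rest on the rim.
- plain_a: first of the two plain vials in the rack: the same 24 mm amber glass body, 60 mm tall, with a plain low cap (28 mm across, 16 mm tall) and no flange. Origin at the centre of its underside. Not to be touched.
- plain_b: second plain vial, same as plain_a.
- wash_bottle: standing white wash bottle, 66 mm across, 195 mm tall with its bent red spout. Origin at the centre of its underside. Bystander.
- reagent: amber jar with a black cap, 60 mm across, 120 mm tall, standing. Origin at the centre of its underside. Bystander.
- beaker: clear glass beaker, 70 mm across, 90 mm tall. Origin at the centre of its underside. Bystander.
- stopper: clear glass stopper, 28 mm across, 44 mm tall, standing on the bench between the meter and the rack. Origin at the centre of its underside. Bystander.
- spatula: steel spatula lying on the bench. Bystander.
- timer: flat white timer, 60 x 70 mm, 22 mm tall, on the bench. Origin at the centre of its underside. Bystander.
Mind the look-alikes: they are no part of the job. What is shaped like the vial but brown or purple is not meant.

How it is judged (in metres and radians):
On the way, in this order (a step that is already met when the one before it is completed fails the run):
1. the cover plate is slid fully off the well (value of joint cover above 0.06 m), for 0.2 s.
2. the flanged vial is in the well, upright, its foot on or near the lifter (horizontal distance between vial and well below 0.006 m and z of vial in the frame of well below -0.03 m and angle between vial's own z axis and vertical below 0.15 rad), for 0.1 s.
At the end, for the whole second after the job is handed in: Cover open beyond 60 of 65 mm; vial upright in the well (0.06 rad), at rest, flange on the rim (2 mm in height, 5 mm sideways) with 1 to 45 N, lifter in by more than 16 mm, fingers still bearing on the vial with over 3 N, through the last second (value of joint cover above 0.06 m and value of joint lifter above 0.016 m and z of flange in the frame of well below 0.002 m and horizontal distance between flange and well below 0.005 m and angle between vial's own z axis and vertical below 0.06 rad and contact force between vial and rim between 1 and 45 N and contact force between the fingers and vial above 3 N and linear speed of vial below 0.01 m/s); the arm keeps its last pose, push and grip.
It fails at once if another vial or a bystander was moved (by more than 30 mm) (distance of any of plain_a, plain_b, wash_bottle, reagent, beaker, stopper, spatula, timer from where it was at the start of the episode above 0.03 m).
It also fails if it takes over 58 s, if anything falls off the work surface, if the arm or the gripper's body presses on something with over 40 N, if the wrist force passes 120 N, or if a joint passes its speed limit or range.

### The arm

A 6-joint arm with a two-finger parallel gripper is mounted at the origin on the work surface. World frame = base frame: x ahead of the robot, y to its left, z up, the work surface at z = 0. Lengths are in mm, angles in rad, forces in N, time in s.
With the tool pointing down it reaches from about 400 to 825 mm from the base axis. Payload 7 kg.
Tool frame: the origin (TCP) lies midway between the tips of the shut fingers; the grasp point (between the pads) lies 19 mm behind it; z points along the fingers, y is the line along which they close (so a half turn about z gives the same grasp; the last joint's range is limited). The gripper opens to 85 mm and grips with 20 to 120 N. Pads are 22 mm wide; open, the fingers measure 114 mm over their backs; the gripper's body (76 mm by 85 mm) begins 54 mm behind the grasp point. The pads swing forward as they close: fully open they stand 13 mm farther back than shut.
Start: joints at [-0.887, 0.359, 0.012, 0, -1.224, -0.288], TCP at [260.216, -622.802, 231.302] pointing down, gripper open.
Joint ranges: [-3.07, 3.07], [-1.43, 2.12], [-1.02, 1.25], [-3.03, 1.67], [-3.05, -0], [-3.03, 3.03]. Speed limits (rad/s): [2.39, 2.39, 3.01, 3.14, 3.14, 3.14].

### API

Orientations are given as a 3x3 rotation matrix whose columns are the frame's x, y, z axes.
In Python, from rig import robot gives the robot as it stands. The module is installed in compiled form; this text tells all that it offers.
- The arm moves only by the tool servo_tool, never from a script. Its argument "rows" is text: rows parted by semicolons, each of 7 numbers parted by spaces: the shift along the tool's x, y, z in mm, then the turn, a rotation vector about the tool's x, y, z in rad, then the finger opening in mm, from 0 to 85.4. In form: dx dy dz rx ry rz claw; .... A call has 1 to 10 rows; each row is the pose to reach, as a shift and turn from the pose commanded when the call began, along the tool's axes at that moment; what a row does not reach only later rows make up. A row lasts 1/8 s, in which the tool goes at most 62.5 mm and 10.7 degrees, less where a joint would pass 70% of its speed; a pose out of reach is approached as far as the arm can. A call with a gripper value outside its range is refused whole. The fingers move at their own pace and stop on an object; the grip force is fixed at half the most. Time passes only in rows, so rows that repeat a pose let the fingers close. It gives the time, the measured TCP pose, the force, the opening and the grip force at its end, in the units of the state.
- robot.state(): the state, without advancing time (a new reading comes with each control period).
- robot.camera(name): name is "side" or "top"; returns a dict with "color" (400x640x3 uint8, blue, green, red), "depth" (400x640 float32, mm along the optical axis (not along the pixel's ray), 0 where there is no reading), "fx", "fy", "cx", "cy" (pixels), "k1" (the pictures are not rectified: a ray, as slopes to the right and down, at radius r is drawn at 1 + k1 r^2 times it, then the intrinsics apply), "camera_from_world" (4x4, takes a point from world to camera coordinates). Camera axes: x right, y up, looking along -z (the intrinsics and any distortion apply to the point x, -y, -z); pixel columns grow to the right and rows downward; lengths in mm; the calibration is good to about 2 mm. A picture is of the moment at which its call begins.
- robot.finish_job(): hands the job in; it is judged then, once.
The state is a dict: "clock": time; "q": joint angles; "joint_vel": joint speeds; "joint_efforts": joint torques, N m; "tool_pos": TCP position; "eef_rot": TCP orientation; "ft_force": force on the tool from outside, world axes, zero at the start; "torque": the same for the moment, N m; "grip_width": finger opening in mm; "finger_force": force on a finger pad.
Only numpy, scipy, OpenCV 4.12 (cv2) and the standard library are available. Lean on these libraries where they do the work, as an engineer would, in place of code of your own. Each camera call takes 0.05 s, during which the arm holds its last target. There are 200 camera calls.

## Working session

There is one attempt and no reset: what is moved stays moved. The work goes in short steps, Python scripts to look and compute and a tool call to move; the robot and the scene stay as the last step left them, time stands still between calls to the robot, and variables do not carry over. Pictures are saved under pics/ and viewed, at most 10 in all, crops included, and the job is handed in when it is done.

Besides the shell and the picture viewer there is one more tool, called after ">>>" by a JSON object that holds its "op" and its "data", one argument or row to a line. servo_tool: Moves the arm, as the interface text tells. Its arguments: {"type":"object","properties":{"rows":{"type":"string"}},"required":["rows"]}

```bash
mkdir -p pics; cat > h.py <<'E'
import numpy as np, cv2
from rig import robot
def cam(n):
    c=robot.camera(n); c['T']=np.array(c['camera_from_world']); return c
def und(c,u,v):
    x=(np.asarray(u,float)-c['cx'])/c['fx']; y=(np.asarray(v,float)-c['cy'])/c['fy']
    X,Y=x.copy(),y.copy()
    for _ in range(20):
        s=1+c['k1']*(X*X+Y*Y); X=x/s; Y=y/s
    return X,Y
def ray(c,u,v):
    X,Y=und(c,u,v); R=c['T'][:3,:3]; t=c['T'][:3,3]
    return -R.T@t, R.T@np.array([X,-Y,-1.0])
def onz(c,u,v,z):
    o,d=ray(c,u,v); return o+d*(z-o[2])/d[2]
def cloud(c):
    v,u=np.mgrid[0:400,0:640]; X,Y=und(c,u,v); d=c['depth']
    P=np.stack([X*d,-Y*d,-d],-1); R=c['T'][:3,:3]; t=c['T'][:3,3]
    W=(P-t)@R; W[d==0]=np.nan; return W
def pix(c,p):
    q=c['T'][:3,:3]@np.asarray(p,float)+c['T'][:3,3]; x,y=q[0]/-q[2],-q[1]/-q[2]
    s=1+c['k1']*(x*x+y*y); return np.array([x*s*c['fx']+c['cx'],y*s*c['fy']+c['cy']])
E
python3 - <<'E'
from h import *
for n in('top','side'):
    c=cam(n); cv2.imwrite(f'pics/{n}0.png',c['color'])
    print(n,c['fx'],c['cx'],c['cy'],c['k1'],-c['T'][:3,:3].T@c['T'][:3,3],c['T'][:3,:3].round(3).tolist(), (c['depth']==0).mean())
print(robot.state())
E
```

```text
top 461.469422353398 322.4402868291205 201.84115388406764 0.028836763624344883 [ 244.31938102    6.99600535 1643.74826896] [[-0.054, -0.999, -0.003], [0.978, -0.054, 0.203], [-0.203, 0.008, 0.979]] 0.0038046875
side 503.2099266276762 317.47625220432695 200.88251610162703 -0.0049397651501241644 [  79.9306716   963.25183086 1184.55128128] [[-0.885, -0.465, 0.018], [0.34, -0.618, 0.709], [-0.319, 0.634, 0.705]] 0.004109375
{'clock': 0.1, 'q': array([-8.86887837e-01,  3.59298286e-01,  1.11623312e-02, -3.22867017e-04,
       -1.22414112e+00, -2.88084339e-01]), 'joint_vel': array([ 0.0018024 , -0.00091354,  0.00419468,  0.00168879, -0.00075295,
        0.00122067]), 'joint_efforts': array([-3.60182210e-03, -5.84762192e+01,  2.94107991e+01,  6.95442885e+00,
       -3.11490709e-03, -1.72916691e-05]), 'tool_pos': array([ 260.05495197, -622.41308243,  230.47094995]), 'eef_rot': array([[-9.22721442e-01, -3.85466796e-01, -7.00196677e-04],
       [-3.85467410e-01,  9.22720478e-01,  1.33959051e-03],
       [ 1.29718150e-04,  1.50597189e-03, -9.99998858e-01]]), 'ft_force': array([ 0.92203886,  0.29736117, -0.09601543]), 'torque': array([-0.02681286,  0.07041379,  0.01498286]), 'finger_force': 0.0, 'grip_width': 85.47853601931162}
```

View pics/top0.png

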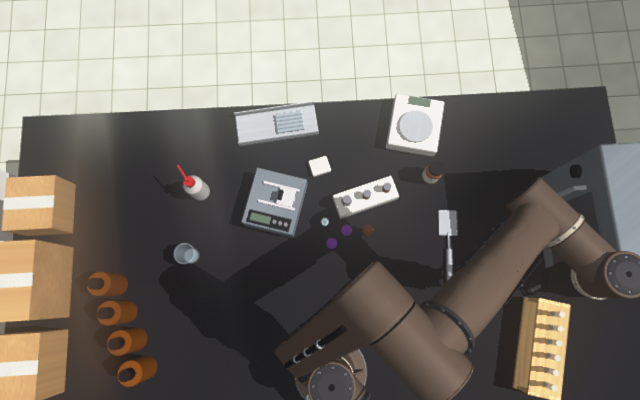

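View pics/side0.png

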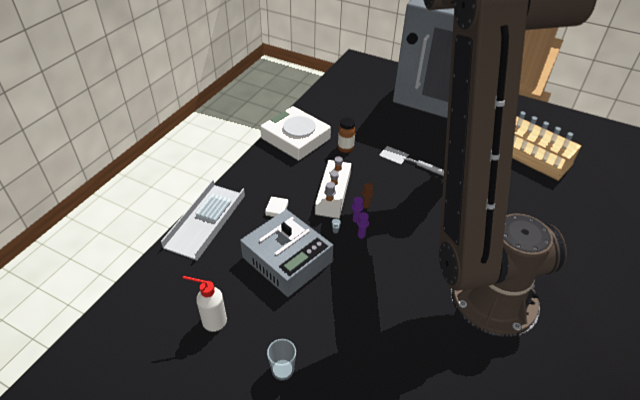

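The top view shows the meter at (275,201) with its display toward the robot. The rack is at (366,196), with vial caps near (347,201), (367,194) and (387,187). The purple and brown look-alikes are at (347,230), (331,243) and (368,230). The side view shows the meter at (287,250) and the rack at (333,188). Next I'll measure the meter and rack, and enlarge the candidates.

```bash
python3 - <<'E'
from h import *
ct=cam('top'); cs=cam('side')
a=cv2.resize(ct['color'][150:250,230:410],None,fx=4.4,fy=3.0*4.4/3.0*0.68,interpolation=cv2.INTER_CUBIC)
a=cv2.resize(ct['color'][160:230,235:410],(790,316),interpolation=cv2.INTER_CUBIC)
b=cv2.resize(cs['color'][150:270,235:375],(327,280),interpolation=cv2.INTER_CUBIC)
b2=cv2.resize(cs['color'][150:220,310:390],(320,280),interpolation=cv2.INTER_CUBIC)
o=np.zeros((596,790,3),np.uint8); o[:316]=a; o[316:,:327]=b; o[316:,340:660]=b2
cv2.imwrite('pics/crop1.png',o)
for n,c in(('top',ct),('side',cs)):
    W=cloud(c)
    # height check of bench
    r=(slice(150,270),slice(235,375)) if n=='side' else (slice(155,245),slice(235,405))
    P=W[r].reshape(-1,3); C=c['color'][r].reshape(-1,3).astype(int)
    P0=P
    print(n,'zhist',np.histogram(P[:,2],bins=[-10,-4,0,4,10,20,40,46,54,60,74,84,92,100,110,116,125,140]))
    for nm,lo,hi in(('meter',74,84),('rack',45,55)):
        m=(P[:,2]>lo)&(P[:,2]<hi); Q=P[m]
        # largest component in xy
        g=np.zeros((800,1200),np.uint8); ij=np.round(Q[:,:2]).astype(int); 
        ok=(ij[:,0]>0)&(ij[:,0]<1000)&(abs(ij[:,1])<600); 
        g=np.zeros((1000,1200),np.uint8); g[ij[ok,0],ij[ok,1]+600]=255
        g=cv2.morphologyEx(g,cv2.MORPH_CLOSE,np.ones((11,11)))
        k=max(cv2.findContours(g,cv2.RETR_EXTERNAL,cv2.CHAIN_APPROX_NONE)[0],key=cv2.contourArea)
        (y,x),s,an=cv2.minAreaRect(k); print(nm,n,'x',x,'y',y-600,s,an, np.median(Q[:,2]))
E
```

```text
top zhist (array([1604, 3649, 3278, 1361,  238,  319,  202,  900,  184,  326, 2084,
        717,  219,   50,   28,   34,    0]), array([-10,  -4,   0,   4,  10,  20,  40,  46,  54,  60,  74,  84,  92,
       100, 110, 116, 125, 140]))
meter top x 583.8795166015625 y 160.29937744140625 (180.7417755126953, 200.681884765625) 16.966148376464844 79.21574709882714
rack top x 590.0828857421875 y -160.94229125976562 (81.45458221435547, 221.2305908203125) 74.2280502319336 49.58645380377321
side zhist (array([ 659, 3859, 4533, 1083,  360,  742,  236,  813,  175,  395, 2632,
        736,  274,   65,   38,   41,    3]), array([-10,  -4,   0,   4,  10,  20,  40,  46,  54,  60,  74,  84,  92,
       100, 110, 116, 125, 140]))
meter side x 581.017578125 y 160.88916015625 (185.6976776123047, 206.57611083984375) 17.52556800842285 79.44136994025168
rack side x 586.556640625 y -160.120361328125 (81.54196166992188, 228.29823303222656) 74.26119995117188 49.8283180396741
```

View pics/crop1.png

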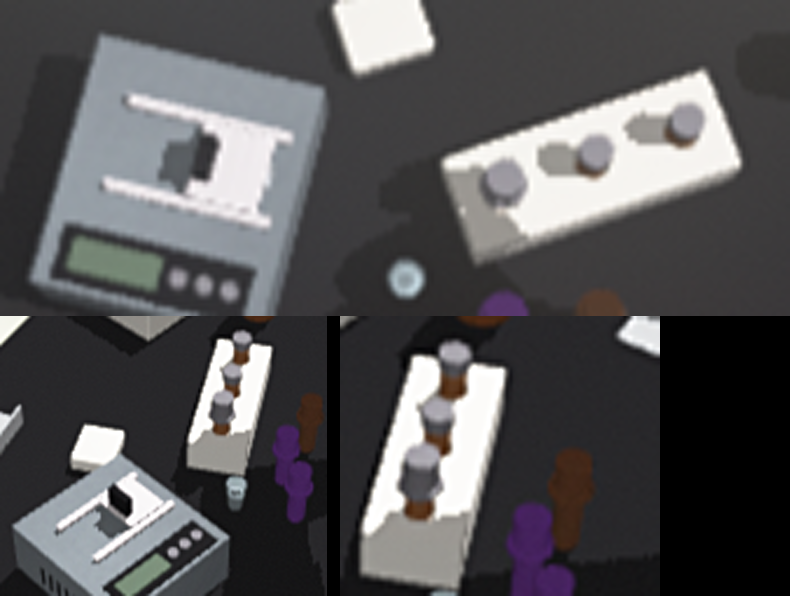

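The candidates are:
- the grey-capped vial at top (347,201), with a tall cap and wide flange
- the low-capped plain vials at (367,194) and (387,187)
- the purple vials at (347,230) and (331,243)
- the brown vial at (368,230)

The vial to read is the one at (347,201) in the +y end hole. The crop shows it is the only grey-capped one with a flange and an amber body. Next I'll measure the grip bar and the cap precisely.

```bash
python3 - <<'E'
from h import *
from scipy.optimize import least_squares
for n in('top','side'):
    c=cam(n); W=cloud(c).reshape(-1,3)
    d=np.hypot(W[:,0]-568,W[:,1]+88)
    m=(d<28)&(W[:,2]>103)&(W[:,2]<115); Q=W[m]
    (y,x),r=cv2.minEnclosingCircle(Q[:,1::-1].astype(np.float32).copy()); print(n,'cap',m.sum(),np.median(Q,0),'circ',x,y,r)
    th=np.radians(-17.2); R=np.array([[np.cos(th),-np.sin(th)],[np.sin(th),np.cos(th)]])
    m=(np.hypot(W[:,0]-590,W[:,1]-111)<50)&(W[:,2]>113)&(W[:,2]<128); G=W[m]
    L=(G[:,:2]-[582.5,160.6])@R
    print('grip',m.sum(),np.median(G,0),'meter-frame',L.min(0),L.max(0),(L.min(0)+L.max(0))/2)
    # rails & rim: z 83-94 points in meter frame
    m=(np.hypot(W[:,0]-590,W[:,1]-130)<90)&(W[:,2]>88)&(W[:,2]<94); G=W[m]; L=(G[:,:2]-[582.5,160.6])@R
    print('plate',np.percentile(L,[2,98],axis=0).round(1).tolist())
    # white rails+plate contour from colour
    m=(c['color'].min(-1).ravel()>200)&(np.hypot(W[:,0]-590,W[:,1]-130)<110)&(W[:,2]>82)&(W[:,2]<94); L=(W[m][:,:2]-[582.5,160.6])@R
    print('rails',np.percentile(L,[1,99],axis=0).round(1).tolist(), cv2.minAreaRect(W[m][:,:2].astype(np.float32)))
    for nm,p in(('stop',(0,0)),): pass
E
```

```text
top cap 57 [569.90075612 -89.74383095 108.56779919] circ 569.4989013671875 -88.75725555419922 14.955135345458984
grip 36 [596.61557744 136.00868789 120.29499829] meter-frame [  4.82148015 -24.60149947] [ 36.68411131 -12.21893871] [ 20.75279573 -18.41021909]
plate [[-65.6, -65.2], [57.5, 45.6]]
rails [[-15.9, -72.5], [59.4, 49.6]] ((600.0704956054688, 143.46359252929688), (128.5569610595703, 76.31464385986328), 73.08277130126953)
side cap 57 [565.41208518 -86.57378242 109.08740847] circ 567.0150146484375 -88.68142700195312 17.49310302734375
grip 50 [593.08772717 138.72667293 119.76679488] meter-frame [  0.03007205 -25.82279719] [ 33.8481721  -10.88013837] [ 16.93912208 -18.35146778]
plate [[-21.1, -65.4], [53.1, 45.7]]
rails [[-21.0, -73.9], [57.5, 51.7]] ((614.2874755859375, 140.64706420898438), (130.93739318847656, 116.977783203125), 74.16973876953125)
```

```bash
cat > go.py <<'E'
import sys; from h import *
from scipy.spatial.transform import Rotation as Ro
s=robot.state(); R=np.array(s['eef_rot'])
def go(p,yaw_y):
    a=np.radians(yaw_y); y=np.array([np.cos(a),np.sin(a),0]); z=np.array([0,0,-1.]); T=np.stack([np.cross(y,z),y,z],1)
    print((R.T@(np.array(p)-s['tool_pos'])).round(1), Ro.from_matrix(R.T@T).as_rotvec().round(3))
if __name__=='__main__':
    v=list(map(float,sys.argv[1:])); go(v[:3],v[3]); print(s['clock'],s['tool_pos'].round(1),s['q'].round(2),s['ft_force'].round(1))
E
python3 go.py 585.5 102.2 200 163
```

```text
[-579.6  543.4   31.3] [ 0.001  0.    -0.878]
0.3 [ 260.2 -622.7  231. ] [-0.89  0.36  0.01 -0.   -1.22 -0.29] [-0.1  0.1  0.4]
```

>>> {"op": "servo_tool", "data": {
  "rows": "-580 543 31 0 0 -0.878 0;-580 543 31 0 0 -0.878 0;-580 543 31 0 0 -0.878 0;-580 543 31 0 0 -0.878 0;-580 543 31 0 0 -0.878 0;-580 543 31 0 0 -0.878 0;-580 543 31 0 0 -0.878 0;-580 543 31 0 0 -0.878 0;-580 543 31 0 0 -0.878 0;-580 543 31 0 0 -0.878 0"
}}

```text
clock: 1.55
tool_pos: [516.9, -51.1, 207.3]
eef_rot: [[-0.292, -0.956, 0.001], [-0.956, 0.292, 0.0], [-0.0, -0.001, -1.0]]
ft_force: [1.2, -0.3, 0.4]
grip_width: -0.3
finger_force: 0.0
```

```bash
python3 go.py 585.5 102.2 150 163
```

```text
[-166.6  -20.7   57.4] [-0.001  0.     0.   ]
1.55 [516.9 -51.1 207.3] [ 0.28  0.12 -0.36  0.   -1.09 -0.58] [ 1.2 -0.3  0.4]
```

>>> {"op": "servo_tool", "data": {
  "rows": "-167 -21 57 0 0 0 0;-167 -21 57 0 0 0 0;-167 -21 57 0 0 0 0;-167 -21 57 0 0 0 0;-167 -21 57 0 0 0 0"
}}

```text
clock: 2.17
tool_pos: [585.0, 100.4, 149.7]
eef_rot: [[-0.292, -0.956, -0.001], [-0.956, 0.292, -0.0], [0.001, 0.001, -1.0]]
ft_force: [0.9, -0.5, 0.5]
grip_width: 0.0
finger_force: 0.0
```

```bash
python3 - <<'E'
from h import *
s=robot.state(); print(s['tool_pos'],s['clock'])
c=cam('top');d=cam('side')
print(pix(c,s['tool_pos']),pix(d,s['tool_pos']))
a=cv2.resize(c['color'][150:250,220:340],(480,400),interpolation=cv2.INTER_CUBIC)
b=cv2.resize(d['color'][190:290,230:310],(320,400),interpolation=cv2.INTER_CUBIC)
cv2.imwrite('pics/pre.png',np.hstack([a,b]))
E
python3 go.py 585.5 102.2 100 163
```

```text
[585.01996597 100.36717253 149.6666914 ] 2.175
[289.94737822 194.30104168] [294.86170568 211.10449728]
[-2.5  0.4 50.5] [-0.     0.    -0.001]
2.275 [585.1  99.6 150.5] [ 0.5   0.29 -0.28  0.   -1.   -0.8 ] [ 0.1 -0.6 -0.1]
```

View pics/pre.png

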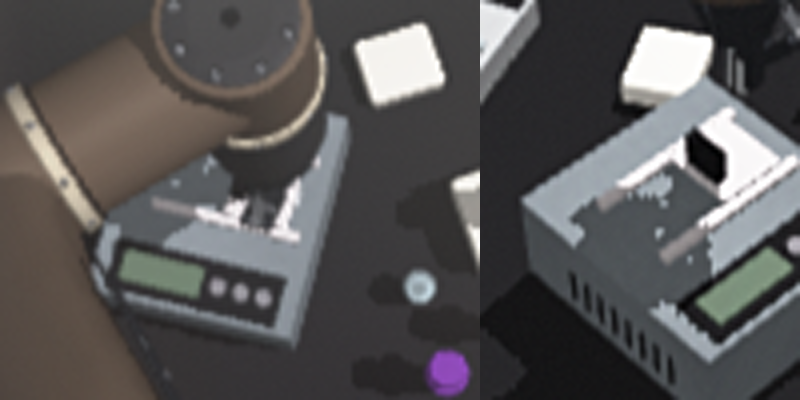

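The side view shows the shut fingers at about (295,211), beside the black bar at about (286,229) on its −y side and clear of it. Next I'll descend and push.

>>> {"op": "servo_tool", "data": {
  "rows": "0 0 25 0 0 0 0;0 0 50 0 0 0 0;0 0 50 0 0 0 0;-15 0 50 0 0 0 0;-30 0 50 0 0 0 0;-42 0 50 0 0 0 0;-52 0 50 0 0 0 0;-60 0 50 0 0 0 0;-66 0 50 0 0 0 0;-66 0 50 0 0 0 0"
}}

```text
clock: 3.52
tool_pos: [604.6, 164.1, 99.7]
eef_rot: [[-0.292, -0.956, 0.0], [-0.956, 0.292, 0.001], [-0.0, 0.0, -1.0]]
ft_force: [-0.4, -0.8, -0.2]
grip_width: -0.2
finger_force: 0.0
```

>>> {"op": "servo_tool", "data": {
  "rows": "-3 0 0 0 0 0 0;-6 0 0 0 0 0 0;-6 0 0 0 0 0 0"
}}

```text
clock: 3.9
tool_pos: [606.1, 169.2, 99.7]
eef_rot: [[-0.293, -0.956, -0.001], [-0.956, 0.293, -0.0], [0.0, 0.0, -1.0]]
ft_force: [-0.1, -1.0, -0.6]
grip_width: 0.0
finger_force: 0.6
```

```bash
cat > cov.py <<'E'
from h import *
th=np.radians(-17.1); R=np.array([[np.cos(th),-np.sin(th)],[np.sin(th),np.cos(th)]])
s=robot.state(); print(s['clock'],s['tool_pos'],s['ft_force'],'tool in meter',(s['tool_pos'][:2]-[582.5,160.6])@R)
c=cam('side'); W=cloud(c); V=W.reshape(-1,3); L=(V[:,:2]-[582.5,160.6])@R; C=c['color'].reshape(-1,3)
m=(C.max(-1)<60)&(abs(L[:,0]-20)<25)&(abs(L[:,1])<70)&(V[:,2]>95)&(V[:,2]<126)
print('bar',m.sum(),np.percentile(L[m],[5,50,95],axis=0),np.percentile(V[m][:,2],[5,95]))
m=(C.min(-1)>190)&(abs(L[:,0]-20)<20)&(abs(L[:,1])<120)&(V[:,2]>86)&(V[:,2]<95)
print('plate',m.sum(),np.percentile(L[m],[2,50,98],axis=0))
E
python3 cov.py
```

```text
3.9 [606.13669105 169.22899934  99.70664797] [-0.10820744 -1.04030971 -0.60528342] tool in meter [20.05451042 15.19767762]
bar 96 [[ 1.03821236 16.31302049]
 [10.26397238 33.18722851]
 [28.42270984 37.09563485]] [ 99.11740014 123.07356558]
plate 77 [[  0.37431091 -62.87819958]
 [  8.68598607  -2.02215658]
 [ 35.51256293  38.22368768]]
```

>>> {"op": "servo_tool", "data": {
  "rows": "-3 0 0 0 0 0 0;-5 0 0 0 0 0 0;-5 0 0 0 0 0 0"
}}

```text
clock: 4.32
tool_pos: [607.8, 174.2, 99.8]
eef_rot: [[-0.293, -0.956, -0.0], [-0.956, 0.293, 0.0], [0.0, 0.0, -1.0]]
ft_force: [-1.2, -1.5, -1.6]
grip_width: -0.4
finger_force: 0.7
```

>>> {"op": "servo_tool", "data": {
  "rows": "-2 0 0 0 0 0 0;-3 0 0 0 0 0 0;-3 0 0 0 0 0 0"
}}

```text
clock: 4.7
tool_pos: [608.3, 176.1, 99.9]
eef_rot: [[-0.293, -0.956, -0.001], [-0.956, 0.293, -0.001], [0.001, 0.001, -1.0]]
ft_force: [-1.2, -5.6, -0.1]
grip_width: -0.0
finger_force: 2.6
```

```bash
python3 cov.py
```

```text
4.7 [608.32483708 176.05145948  99.85805574] [-1.23057973 -5.59370196 -0.13349424] tool in meter [20.13984671 22.36194053]
bar 94 [[ 0.80680316 20.91291044]
 [11.8979904  39.39900226]
 [29.37096766 44.29616256]] [ 99.87899566 122.84302677]
plate 84 [[  0.28752311 -62.88588358]
 [  8.86255119   1.89034291]
 [ 35.47417914  45.86407138]]
```

Force is rising near the stop, so I'll push a little more.

>>> {"op": "servo_tool", "data": {
  "rows": "-2 0 0 0 0 0 0;-4 0 0 0 0 0 0;-4 0 0 0 0 0 0"
}}

```text
clock: 5.12
tool_pos: [608.3, 176.3, 99.8]
eef_rot: [[-0.294, -0.956, -0.004], [-0.956, 0.294, -0.006], [0.007, 0.002, -1.0]]
ft_force: [-2.9, -17.4, 4.3]
grip_width: 0.0
finger_force: 8.8
```

```bash
python3 cov.py
```

```text
5.125 [608.27733425 176.30400114  99.80539481] [ -2.93643208 -17.35062035   4.25861125] tool in meter [20.02018642 22.58935034]
bar 97 [[ 1.37851369 24.09075346]
 [10.19782529 40.303441  ]
 [29.66943498 43.8763949 ]] [ 96.57120656 122.33816195]
plate 76 [[  0.17086664 -59.7336894 ]
 [  8.44276076   2.75717615]
 [ 35.18282789  44.29120527]]
```

The cover is at its stop: 17 N with no further motion. Next I'll back off, rise, and go above the vial.

>>> {"op": "servo_tool", "data": {
  "rows": "15 0 0 0 0 0 0;20 0 -30 0 0 0 0;20 0 -90 0 0 0 0;20 0 -110 0 0 0 40;20 0 -110 0 0 0 85"
}}

```text
clock: 5.8
tool_pos: [605.4, 162.6, 212.8]
eef_rot: [[-0.292, -0.956, 0.005], [-0.956, 0.292, 0.004], [-0.005, -0.004, -1.0]]
ft_force: [0.4, -0.6, -0.0]
grip_width: 36.1
finger_force: 0.0
```

```bash
python3 cov.py; python3 go.py 568.2 -88.7 160 163
```

```text
5.8 [605.44100187 162.56541098 212.81898477] [ 0.4222286  -0.60858723 -0.02358219] tool in meter [21.34893926  8.62410574]
bar 72 [[ 1.5597578  36.23035084]
 [13.85806797 41.53662801]
 [29.88521879 44.27765728]] [ 96.56019627 123.67658402]
plate 121 [[  0.75442547 -61.6999058 ]
 [ 16.74499529   4.56768423]
 [ 39.32159256  44.55197364]]
[250.7 -38.6  50.3] [-0.002  0.003 -0.   ]
5.85 [604.5 162.2 210.9] [ 0.57  0.29 -0.13 -0.   -1.14 -0.87] [-0.7  0.4 -0.4]
```

>>> {"op": "servo_tool", "data": {
  "rows": "60 -9 0 0 0 0 85;120 -19 0 0 0 0 85;180 -28 0 0 0 0 85;251 -39 20 0 0 0 85;251 -39 50 0 0 0 85;251 -39 50 0 0 0 85;251 -39 50 0 0 0 85"
}}

```text
clock: 6.72
tool_pos: [568.4, -89.3, 160.3]
eef_rot: [[-0.292, -0.956, 0.0], [-0.956, 0.292, -0.0], [0.0, -0.0, -1.0]]
ft_force: [0.0, 0.1, -0.6]
grip_width: 85.1
finger_force: 0.0
```

```bash
python3 - <<'E'
from h import *
s=robot.state(); print(s['tool_pos'],s['clock'],s['grip_width'])
c=cam('top');d=cam('side')
for p in (s['tool_pos'],[568.2,-88.7,109]): print(pix(c,p),pix(d,p))
u,v=pix(c,[568,-88,109]).astype(int)
a=cv2.resize(c['color'][v-40:v+40,u-40:u+40],(400,400),interpolation=cv2.INTER_CUBIC)
u,v=pix(d,[568,-88,109]).astype(int); print(u,v)
b=cv2.resize(d['color'][v-40:v+40,u-40:u+40],(400,400),interpolation=cv2.INTER_CUBIC)
cv2.imwrite('pics/pre2.png',np.hstack([a,b]))
E
python3 go.py 568.2 -88.7 83 163
```

```text
[568.38756103 -89.32813647 160.29265916] 6.725 85.11800341983141
[347.49983117 195.43024426] [330.04738647 171.59847401]
[346.55651794 198.75912256] [329.42180521 183.98523662]
329 184
[ 0.1  0.8 78. ] [-0.002  0.001  0.001]
6.825 [568.9 -88.8 161. ] [ 0.18  0.25 -0.31  0.   -1.01 -0.48] [-0.3  1.2  0.5]
```

View pics/pre2.png

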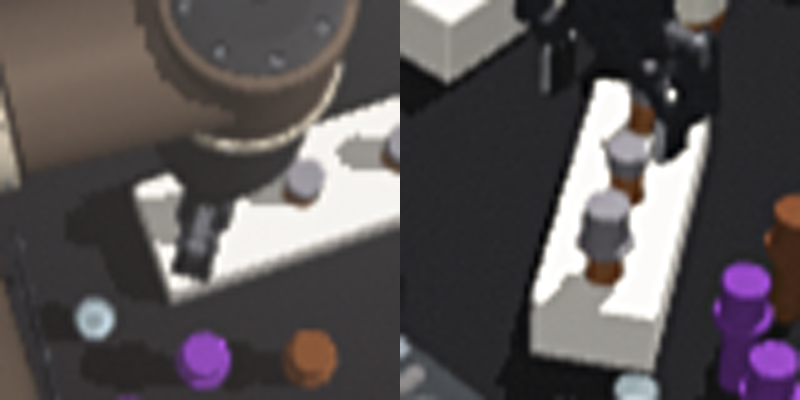

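The side crop shows the flanged cap's top at about (330.6,185), close to the predicted (329.4,184). The fingers flank it, and the plain vial is clear of them. Next I'll descend to TCP z≈82.

>>> {"op": "servo_tool", "data": {
  "rows": "0 0 30 0 0 0 85;0 0 55 0 0 0 85;0 0 70 0 0 0 85;0 0 78 0 0 0 85;0 0 78 0 0 0 85;0 0 78 0 0 0 60;0 0 78 0 0 0 45"
}}

```text
clock: 7.7
tool_pos: [568.3, -89.9, 82.7]
eef_rot: [[-0.293, -0.956, 0.001], [-0.956, 0.293, 0.0], [-0.001, -0.001, -1.0]]
ft_force: [-0.2, -0.0, 0.1]
grip_width: 51.1
finger_force: 0.0
```

>>> {"op": "servo_tool", "data": {
  "rows": "0 0 0 0 0 0 36;0 0 0 0 0 0 25;0 0 0 0 0 0 20;0 0 0 0 0 0 20"
}}

```text
clock: 8.2
tool_pos: [568.2, -89.9, 82.5]
eef_rot: [[-0.292, -0.956, 0.001], [-0.956, 0.292, -0.0], [-0.0, -0.001, -1.0]]
ft_force: [-0.8, 0.4, 4.7]
grip_width: 28.4
finger_force: 58.9
```

```bash
cat > cap.py <<'E'
import sys; from h import *
s=robot.state(); print(s['clock'],s['tool_pos'].round(1),s['ft_force'].round(1),s['torque'].round(2),s['grip_width'],s['finger_force'])
E
python3 cap.py
```

```text
8.2 [568.2 -89.9  82.5] [-0.8  0.4  4.7] [0.19 0.48 0.02] 28.391206542091847 58.91053318977356
```

>>> {"op": "servo_tool", "data": {
  "rows": "0 0 -8 0 0 0 20;0 0 -22 0 0 0 20;0 0 -40 0 0 0 20;0 0 -65 0 0 0 20;0 0 -95 0 0 0 20;0 0 -115 0 0 0 20;0 0 -115 0 0 0 20"
}}

```text
clock: 9.07
tool_pos: [568.8, -89.8, 199.4]
eef_rot: [[-0.293, -0.956, 0.004], [-0.956, 0.293, 0.0], [-0.002, -0.004, -1.0]]
ft_force: [0.2, 1.1, -0.9]
grip_width: 28.4
finger_force: 59.2
```

```bash
python3 cap.py; python3 go.py 588.6 112.0 197 163
```

```text
9.075 [568.8 -89.8 199.4] [ 0.2  1.1 -0.9] [0.06 0.03 0.04] 28.377090171217496 59.16167378425598
[-198.8   40.2    2.6] [-0.004  0.002 -0.   ]
9.075 [568.8 -89.8 199.4] [ 0.18  0.22 -0.26  0.   -1.09 -0.48] [ 0.2  1.1 -0.9]
```

>>> {"op": "servo_tool", "data": {
  "rows": "-45 9 0 0 0 0 20;-95 19 0 0 0 0 20;-145 29 0 0 0 0 20;-185 37 0 0 0 0 20;-199 40 0 0 0 0 20;-199 40 0 0 0 0 20;-199 40 0 0 0 0 20"
}}

```text
clock: 9.95
tool_pos: [587.5, 111.2, 196.6]
eef_rot: [[-0.293, -0.956, -0.001], [-0.956, 0.293, -0.0], [0.001, 0.001, -1.0]]
ft_force: [-0.5, 0.3, -1.0]
grip_width: 28.5
finger_force: 59.2
```

```bash
python3 cap.py; python3 - <<'E'
from h import *
s=robot.state(); c=cam('top');d=cam('side')
for p in (s['tool_pos'],[588.4,111.7,85],s['tool_pos']-[0,0,68]): print(pix(c,p),pix(d,p))
u,v=pix(c,[588,112,85]).astype(int); print(u,v)
a=cv2.resize(c['color'][v-40:v+40,u-40:u+40],(400,400),interpolation=cv2.INTER_CUBIC)
u,v=pix(d,[588,112,110]).astype(int); print(u,v)
b=cv2.resize(d['color'][v-40:v+40,u-40:u+40],(400,400),interpolation=cv2.INTER_CUBIC)
cv2.imwrite('pics/pre3.png',np.hstack([a,b]))
E
```

```text
9.95 [587.5 111.2 196.6] [-0.5  0.3 -1. ] [-0.02 -0.04  0.04] 28.512648603771822 59.172892570495605
[285.50229044 190.54827465] [291.9411615  201.52534588]
[287.97086639 197.61850837] [292.24348174 228.45236086]
[287.14097464 195.13437731] [292.35069418 218.28529544]
287 197
292 222
```

View pics/pre3.png

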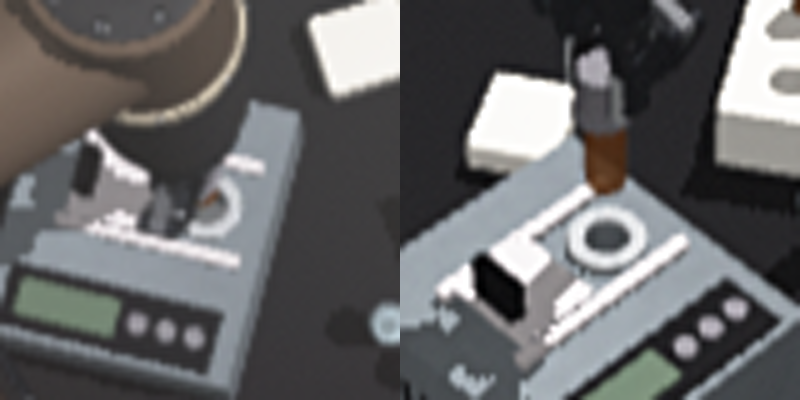

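The cover is off. The side view shows the rim at about (293.6,229.6) and the vial's foot at about (293,219), with the vial upright. I'll quantify the sideways offset between vial and rim.

```bash
cat > rel.py <<'E'
from h import *
s=robot.state(); tp=s['tool_pos']; zf=tp[2]-67.5; print(tp.round(1),'foot z',zf)
d=cam('side'); C=d['color'].astype(int); sub=np.zeros((400,640),bool); sub[190:250,270:320]=1
am=(C[...,2]>C[...,0]+35)&sub; v,u=np.nonzero(am)
for r in range(v.min(),v.max()+1): 
    x=u[v==r]; print(r,x.min(),x.max(),end=' | ')
# body axis: rows in the middle
rows=[r for r in range(v.min()+3,v.max()-3)]; uc=np.array([(u[v==r].min()+u[v==r].max())/2 for r in rows])
k=np.polyfit(rows,uc,1); print('\naxis',k)
W=cloud(d)
h,ss,vv=cv2.split(cv2.cvtColor(d['color'],cv2.COLOR_BGR2HSV))
m=((vv>185)&(W[...,2]>78)&(W[...,2]<89)); m[:220]=0; n=np.zeros_like(m); n[215:245,282:305]=m[215:245,282:305]
yy,xx=np.nonzero(n); P=W[yy,xx]; o=onz(d,293.6,229.6,85); print('rim by hand',o)
q=np.array([onz(d,a,b,85)[:2] for a,b in zip(xx,yy)]); r=np.hypot(*(q-o[:2]).T); q=q[(r<30)]
print('rim enc',cv2.minEnclosingCircle(q.astype(np.float32)),len(q))
# axis point at mid body height: intersect with tool-y line knowledge
zc=zf+30; y=np.array(s['eef_rot'])[:,1]; x=np.array(s['eef_rot'])[:,0]
vp=pix(d,[tp[0],tp[1],zc]); ua=np.polyval(k,vp[1]); print('pred',vp,'seen u',ua)
g=(pix(d,np.r_[tp[:2],zc]+10*x)-vp)/10; print('px per mm along tool x',g)
E
python3 rel.py
```

```text
[587.7 111.  196.9] foot z 129.38751409749725
208 296 296 | 209 289 296 | 210 289 296 | 211 289 296 | 212 289 296 | 213 289 296 | 214 289 296 | 215 289 296 | 216 289 296 | 217 289 296 | 218 290 295 | 219 290 295 | 220 292 293 | 
axis [-2.17141575e-14  2.92500000e+02]
rim by hand [582.67470225 113.71704332  85.        ]
rim enc ((582.3180541992188, 114.1522445678711), 29.053810119628906) 102
pred [292.14399073 210.75870447] seen u 292.50000000000006
px per mm along tool x [ 0.25714093 -0.17633366]
```

```bash
cat > rim.py <<'E'
from h import *
from scipy.optimize import least_squares
K=8
for n,(u0,u1,v0,v1) in(('side',(282,305,219,242)),('top',(276,298,188,212))):
    c=cam(n); g=cv2.cvtColor(c['color'],cv2.COLOR_BGR2GRAY)[v0:v1,u0:u1]
    G=cv2.resize(g,None,fx=K,fy=K,interpolation=cv2.INTER_CUBIC)
    print(n); print(g[::1,:] if n=='side' else g)
    if n=='top': continue
    for nm,rad in(('bore',14),('outer',24)):
        # radial edges from rough centre: largest gradient along rays in the z=85 plane
        o=onz(c,293.2,229.2,85)[:2]
        for it in range(3):
            pts=[]
            for a in np.linspace(0,2*np.pi,72,endpoint=False):
                rr=np.linspace(rad-6,rad+6,49); px=np.array([pix(c,[o[0]+r*np.cos(a),o[1]+r*np.sin(a),85]) for r in rr]).astype(np.float32)
                val=cv2.remap(cv2.GaussianBlur(cv2.cvtColor(c['color'],cv2.COLOR_BGR2GRAY),(0,0),.6),px[:,0].copy(),px[:,1].copy(),cv2.INTER_CUBIC).ravel().astype(float)
                gr=np.gradient(val)*(1 if nm=='bore' else -1); i=gr.argmax()
                if gr[i]>1.0 and 2<i<46: pts.append(o+rr[i]*np.array([np.cos(a),np.sin(a)]))
            pts=np.array(pts); f=least_squares(lambda p:np.hypot(*(pts-p[:2]).T)-p[2],[*o,rad],loss='soft_l1'); o=f.x[:2]
        print(nm,f.x.round(2),len(pts),np.abs(f.fun).mean().round(2), pix(c,[*o,85]).round(2))
E
python3 rim.py
```

```text
side
[[164 162 161 158 165 212 248 207 122  70  63  61  59  71 122 169 170 139
   84  43  33  39  39]
 [163 160 161 167 211 250 255 255 188  89  61  67  98 135 156 165 168 167
  147 106  50  35  36]
 [161 164 191 229 249 255 240 210 166 128 133 137 149 164 164 161 162 165
  166 155 133  66  37]
 [168 211 244 252 254 239 164 116 148 155 163 168 166 166 161 158 159 161
  161 165 167 137  84]
 [227 248 254 247 221 165 112 142 188 192 204 214 205 201 175 162 157 157
  160 162 166 165 144]
 [252 254 238 183 133 146 173 216 228 226 231 237 233 231 220 216 187 158
  156 159 161 164 163]
 [255 225 163 112 142 200 226 240 239 208 202 195 202 219 236 237 223 187
  161 159 162 163 165]
 [206 140 103 139 199 230 238 233 184 140 129 119 131 154 190 232 235 224
  193 163 161 163 162]
 [118 138 139 174 228 237 240 174  99  82  83  79  81  84 111 190 234 236
  229 167 159 160 162]
 [139 165 164 184 234 238 239 104  65  70  75  75  73  70  70 119 214 235
  239 180 158 160 161]
 [165 169 163 169 233 236 212  75  61  73  77  75  75  72  61  81 202 235
  238 189 160 159 158]
 [165 167 163 150 233 237 21
[... 2777 characters left out ...]
5 161 163 157 165 172 151 149
  150 150 150 149]
 [226 235 228 230 212 214 214 208 201 172 157 145 144 136 142 149 149 150
  150 150 149 148]
 [174 175 190 221 226 236 236 233 233 227 225 206 200 172 167 154 153 150
  150 150 150 148]
 [149 142 153 176 176 188 190 204 225 235 236 233 233 228 225 208 201 175
  168 151 149 149]
 [156 154 154 154 150 150 149 160 173 187 190 205 226 237 237 234 233 227
  211 156 149 149]
 [156 155 155 153 152 151 150 150 146 148 148 156 156 174 190 207 227 236
  221 157 148 149]
 [156 155 154 152 152 151 150 150 149 149 149 146 134 136 148 161 177 175
  175 151 149 149]
 [154 153 153 152 152 151 150 150 150 150 150 149 146 148 149 150 149 138
  146 148 149 148]]
```

>>> {"op": "servo_tool", "data": {
  "rows": "0 0 15 0 0 0 20;0 0 30 0 0 0 20;0 0 40 0 0 0 20;0 0 44 0 0 0 20;0 0 47 0 0 0 20;0 0 47 0 0 0 20"
}}

```text
clock: 10.95
tool_pos: [587.9, 112.2, 150.0]
eef_rot: [[-0.293, -0.956, 0.0], [-0.956, 0.293, -0.0], [-0.0, -0.0, -1.0]]
ft_force: [0.7, -1.0, -0.4]
grip_width: 28.2
finger_force: 59.2
```

>>> {"op": "servo_tool", "data": {
  "rows": "0 0 3 0 0 0 20;0 0 6 0 0 0 20;0 0 8 0 0 0 20;0 0 8 0 0 0 20"
}}

```text
clock: 11.45
tool_pos: [587.7, 112.0, 141.7]
eef_rot: [[-0.293, -0.956, -0.0], [-0.956, 0.293, -0.0], [0.0, 0.0, -1.0]]
ft_force: [-0.2, 0.6, -0.1]
grip_width: 28.3
finger_force: 59.2
```

```bash
python3 cap.py; python3 rel.py
```

```text
11.45 [587.7 112.  141.7] [-0.2  0.6 -0.1] [ 0.02  0.02 -0.03] 28.2527006894591 59.175342321395874
[587.7 112.  141.7] foot z 74.21960273450713
222 296 296 | 223 289 296 | 224 289 296 | 225 290 296 | 226 290 296 | 227 290 296 | 228 290 296 | 229 290 296 | 230 290 296 | 231 290 295 | 
axis [3.54156955e-14 2.93000000e+02]
rim by hand [582.67470225 113.71704332  85.        ]
rim enc ((581.5693969726562, 114.62632751464844), 28.19636344909668) 63
pred [292.28649247 224.18356377] seen u 292.9999999999998
px per mm along tool x [ 0.25011214 -0.17664127]
```

The foot is 11 mm inside the bore with no contact force. I'll continue down.

>>> {"op": "servo_tool", "data": {
  "rows": "0 0 5 0 0 0 20;0 0 11 0 0 0 20;0 0 17 0 0 0 20;0 0 23 0 0 0 20;0 0 27 0 0 0 20;0 0 27 0 0 0 20"
}}

```text
clock: 12.25
tool_pos: [587.6, 112.0, 114.5]
eef_rot: [[-0.293, -0.956, -0.001], [-0.956, 0.293, -0.0], [0.001, 0.001, -1.0]]
ft_force: [0.7, 0.1, -0.3]
grip_width: 28.3
finger_force: 59.2
```

>>> {"op": "servo_tool", "data": {
  "rows": "0 0 3 0 0 0 20;0 0 6 0 0 0 20;0 0 9 0 0 0 20;0 0 12 0 0 0 20;0 0 14 0 0 0 20;0 0 14 0 0 0 20"
}}

```text
clock: 13.0
tool_pos: [588.1, 112.2, 101.2]
eef_rot: [[-0.292, -0.956, 0.001], [-0.956, 0.292, 0.0], [-0.0, -0.001, -1.0]]
ft_force: [-2.4, 0.9, 5.1]
grip_width: 28.1
finger_force: 59.6
```

```bash
python3 cap.py
```

```text
13.0 [588.1 112.2 101.2] [-2.4  0.9  5.1] [ 0.21  0.74 -0.05] 28.050454755707605 59.56650495529175
```

>>> {"op": "servo_tool", "data": {
  "rows": "0 0 2 0 0 0 20;0 0 4 0 0 0 20;0 0 6 0 0 0 20;0 0 7 0 0 0 20;0 0 7 0 0 0 20"
}}

```text
clock: 13.62
tool_pos: [588.1, 112.3, 94.6]
eef_rot: [[-0.292, -0.956, 0.001], [-0.956, 0.292, 0.0], [-0.0, -0.001, -1.0]]
ft_force: [-2.6, 1.2, 9.9]
grip_width: 28.2
finger_force: 60.0
```

>>> {"op": "servo_tool", "data": {
  "rows": "0 0 1 0 0 0 20;0 0 2 0 0 0 20;0 0 2 0 0 0 20;0 0 2 0 0 0 20"
}}

```text
clock: 14.12
tool_pos: [588.1, 112.3, 92.8]
eef_rot: [[-0.292, -0.956, 0.001], [-0.956, 0.292, 0.0], [-0.001, -0.001, -1.0]]
ft_force: [-3.1, 0.3, 9.0]
grip_width: 28.3
finger_force: 60.1
```

>>> {"op": "servo_tool", "data": {
  "rows": "0 0 1 0 0 0 20;0 0 1.5 0 0 0 20;0 0 1.5 0 0 0 20;0 0 1.5 0 0 0 20"
}}

```text
clock: 14.62
tool_pos: [588.2, 112.3, 92.5]
eef_rot: [[-0.292, -0.956, 0.002], [-0.956, 0.292, 0.0], [-0.001, -0.001, -1.0]]
ft_force: [-7.0, -0.3, 18.8]
grip_width: 28.3
finger_force: 61.1
```

```bash
python3 cap.py
```

```text
14.625 [588.2 112.3  92.5] [-7.  -0.3 18.8] [0.27 2.7  0.01] 28.295560529256708 61.11663043498993
```

>>> {"op": "servo_tool", "data": {
  "rows": "0 0.4 0 0 0 0 20;0 0.7 0.2 0 0 0 20;0 0.7 0.4 0 0 0 20;0 0.7 0.4 0 0 0 20"
}}

```text
clock: 15.12
tool_pos: [588.2, 112.3, 92.5]
eef_rot: [[-0.292, -0.956, 0.003], [-0.956, 0.292, 0.0], [-0.001, -0.003, -1.0]]
ft_force: [-5.5, 0.0, 19.3]
grip_width: 28.0
finger_force: 61.1
```

>>> {"op": "servo_tool", "data": {
  "rows": "0 0 0 0 0 0 20;0 0 0 0 0 0 20;0 0 0 0 0 0 20;0 0 0 0 0 0 20"
}}

```text
clock: 15.62
tool_pos: [588.2, 112.3, 92.5]
eef_rot: [[-0.292, -0.956, 0.003], [-0.956, 0.292, 0.0], [-0.001, -0.003, -1.0]]
ft_force: [-5.1, -1.6, 18.5]
grip_width: 28.5
finger_force: 61.1
```

```bash
python3 cap.py; python3 cov.py; python3 - <<'E'
from h import *
d=cam('side');u,v=292,222
b=cv2.resize(d['color'][v-35:v+35,u-50:u+50],(800,560),interpolation=cv2.INTER_CUBIC); cv2.imwrite('pics/end.png',b)
s=robot.state(); print(s['tool_pos'],s['ft_force'],s['torque'])
E
```

```text
15.625 [588.2 112.3  92.5] [-5.1 -1.6 18.5] [-0.29  2.15 -0.01] 28.451432278469724 61.13558292388916
15.625 [588.15682211 112.31994765  92.45771911] [-5.10757881 -1.61805022 18.52165526] tool in meter [ 19.60303335 -44.48240298]
bar 104 [[ -0.36683984 -42.58547546]
 [ 14.96115803  40.65537126]
 [ 33.62346528  44.11682546]] [ 96.97245101 124.45497865]
plate 22 [[ 0.71077276 -8.609844  ]
 [10.91163617 -1.37277903]
 [39.83852866 14.28471655]]
[588.14886817 112.30638287  92.45169825] [-5.81472915 -0.19909374 19.7614737 ] [-0.27901428  2.16805767  0.02810871]
```

View pics/end.png

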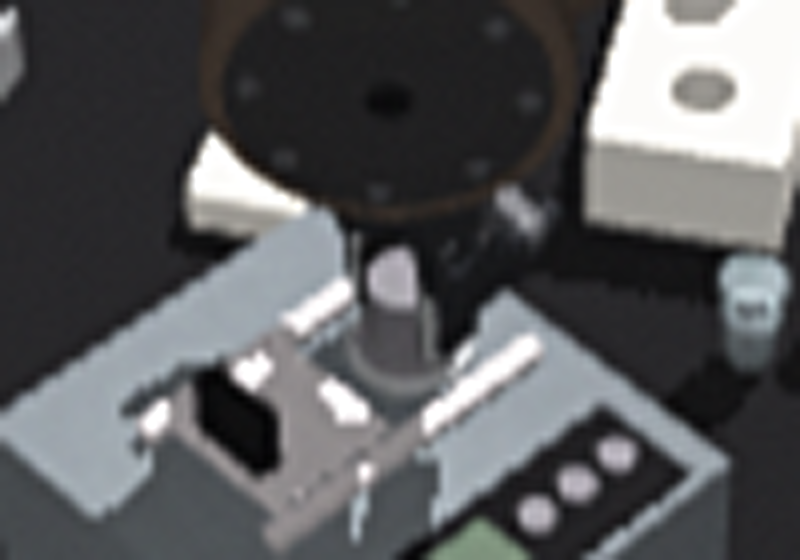

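The side view shows the vial's cap seated on the rim at about (292,232), held by the fingers, with the cover open. The push is steady at about 19 N, and the tool height of 92.5 mm matches the flange being on the rim.

```bash
python3 -c "
from rig import robot
print(robot.finish_job())"
```

```text
the job is handed in; nothing more can be done
None
```

I handed the job in with the cover open against its stop, the flanged vial seated on the rim and the gripper still pressing it home at about 19 N; no verdict came back.

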